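# Press a bronze bushing home in a cushioned bore block

## Robot

A 6-joint arm with a two-finger parallel gripper is mounted at the origin on the work surface. World frame = base frame: x ahead of the robot, y to its left, z up, the work surface at z = 0. Lengths are in mm, angles in rad, forces in N, time in s.
With the tool pointing down it reaches from about 400 to 925 mm from the base axis. Payload 12.5 kg.
Tool frame: the origin (TCP) lies midway between the tips of the shut fingers; the grasp point (between the pads) lies 19 mm behind it (env.grip_depth is the distance from the TCP to the grasp point, in mm); z points along the fingers, y is the line along which they close (so a half turn about z gives the same grasp; the last joint's range is limited). The gripper opens to 95 mm and grips with 3 to 60 N. Pads are 20 mm wide; open, the fingers measure 119 mm over their backs; the gripper's body (75 mm by 180 mm) begins 59 mm behind the grasp point.
Start: joints at [0.999, 0.491, 1.559, -0, 1.092, -0.106], TCP at [280.698, 558.44, 214.661] pointing down, gripper open.
Joint ranges: [-3.1, 3.1], [-0.84, 2.19], [0.05, 2.79], [-1.13, 4.28], [0.06, 2.93], [-2.69, 2.69]. Speed limits (rad/s): [2.22, 2.22, 2.79, 3.14, 3.14, 3.14].

## Interface

Orientations are given as [roll, pitch, yaw] about the fixed x, y, z axes, in that order (R = Rz(yaw) Ry(pitch) Rx(roll)).
In Python, from cell import monitor, viewer, order, env gives the robot as it stands.
- The arm moves only by the tool move_arm, never from a script. Its argument "moves" is one flat list of numbers, 4 for each row, row after row: the shift along the tool's x, y, z normalised to -1 to 1, where 1 is 0.15 m, then the turn about the tool's z normalised to -1 to 1, where 1 is pi/2 rad. A call has 1 to 10 rows; each row shifts and turns the commanded pose from where the row before left it, along the tool's axes as they then stand; what a row does not reach is not made up. A row lasts 1/8 s, in which the tool goes at most 62.5 mm and 10.7 degrees, less where a joint would pass 70% of its speed; a pose out of reach is approached as far as the arm can. A call with a number of a shift or a turn outside -1 to 1 is refused whole. A call with a gripper value outside its range is refused whole. "claw" is the finger opening in mm, from 0 to 95.1, set as the call begins (left out, the last holds). The fingers move at their own pace and stop on an object; the grip force is fixed at half the most. Time passes only in rows, so rows that do not move let the fingers close. It gives the time, the measured TCP pose, the force, the opening and the grip force at its end, in the units of the state.
- monitor.state(): the state, without advancing time (a new reading comes with each control period).
- viewer.read_camera(name): name is "scene" or "top"; returns the picture (480x640x3 uint8, red, green, blue); there is no depth.
- viewer.camera_info(name): a dict with "K" (3x3 intrinsics, pixels), "camera_from_world" (4x4, takes a point from world to camera coordinates). Camera axes: x right, y down, z forward; pixel columns grow to the right and rows downward; lengths in mm; the calibration is good to about 2 mm. A picture is of the moment at which its call begins. camera_info takes no time and is no camera call.
- order.job_done(): hands the job in; it is judged then, once.
The state is a dict: "t": time; "joints": joint angles; "qvel": joint speeds; "tau": joint torques, N m; "eef_pos": TCP position; "tcp_rot": TCP orientation; "ft_force": force on the tool from outside, world axes, zero at the start; "moment": the same for the moment, N m; "opening": opening from 0.0 (shut) to 1.0 (fully open); "grip_force": force on a finger pad.
Only numpy, scipy, OpenCV 4.12 (cv2) and the standard library are available. Lean on these libraries where they do the work, as an engineer would, in place of code of your own. Each camera call takes 0.05 s, during which the arm holds its last target. There are 200 camera calls.

## Task

On the optical bench, take the smaller of the two bronze bushings, stand it spigot-down in the bore of the aluminium block on the cushioned mount (feel for the bore: the block is clamped only roughly in place), and press it fully home until its shoulder sits flush on the block, then let go. The mount is soft: press firmly but never squash its rubber cushions hard, and leave the other things on the bench where they are.

Things in the scene. Friction and masses are not known exactly. Their poses are not given: they have to be found in the camera images.
- bushing_mid (a point): Centre of the smaller bronze bushing (150 g, 45 mm tall), half-way up, z up its axis; it stands on the mat. From the foot up: spigot 22 mm diameter, 20 mm long, 1 mm foot chamfer; shoulder flange 34 mm diameter, 5 mm thick; round hub 26 mm diameter, 20 mm tall (grip here). This point lies 2.5 mm above the shoulder's underside.
- bore_mark (a point): Nominal centre of the bore's mouth at the block's top face (69 mm above the bench, unloaded), z up, x and y along the block's sides; it sinks with the block. The block is clamped roughly: the true bore axis (upright) lies 2 to 5 mm from this point, in any horizontal direction; that fixed offset is not measured. Pressed home, the bushing's centre lies 2.5 mm above the top face.
- cushion (a joint): How far (m) the block has sunk straight down on the mount's rubber cushions: 0 unloaded; it starts to sink at 2 N of downward push and yields 1 mm for every further 3 N, springing back when let go. Beyond 9.5 mm (about 30 N) the cushions are squashed too hard; hard stop at 13 mm.
- mount: Fixed dark steel base, 120 x 120 x 10 mm, origin at the centre of its underside. On it: rubber cushions, a 106 mm square plate, the aluminium block (64 x 64 x 32 mm). Its through bore is 23.2 mm diameter with a 1 mm chamfer; from 8 mm down four sprung brass pads grip the spigot: pushing it in takes about 9 to 17 N, and it stays where it is pushed to.
- mat: Fixed black rubber mat, 100 x 200 x 3 mm, origin at the centre of its underside, x along its short side. Both bushings stand on it, about 100 mm apart.
- big_bushing: The larger bronze bushing, same shape, 54 mm tall, spigot 30 mm, flange 46 mm, hub 36 mm diameter (too big for the bore), upright on the mat; origin at the centre of its foot. Leave it alone.
- screwdriver: Black-handled screwdriver 190 mm long lying along its x axis, origin on the bench under its middle. Leave it alone.
- screw_jar: Clear jar, 56 mm diameter, 60 mm tall, origin at the centre of its underside. Leave it alone.
- lens_post: Lens in a round black holder on a steel post, 107 mm tall, foot 40 mm diameter, origin at the centre of its underside. Leave it alone.
- bushing: The smaller bronze bushing itself (see its centre point); origin at the centre of its foot.
Mind the look-alikes: they are no part of the job. Of the things shaped like the mount, the steel one is meant.

How it is judged:
By the outcome, as a careful person would: the job done as asked, in the order asked, and still so for the second after the job is handed in, with the robot touching nothing.
It also fails if it takes over 67 s, if anything falls off the work surface, if the arm or the gripper's body presses on something with over 40 N, if the wrist force passes 120 N, or if a joint passes its speed limit or range.

## Working session

There is one attempt and no reset: what is moved stays moved. The work goes in short steps, Python scripts to look and compute and a tool call to move; the robot and the scene stay as the last step left them, time stands still between calls to the robot, and variables do not carry over. Pictures are saved under pics/ and viewed, at most 10 in all, crops included, and the job is handed in when it is done.

Besides the shell and the picture viewer there is one more tool, called after "Call:" in YAML: its name, and indented under it one key for each argument. move_arm: Moves the arm, as the interface text tells. Scaled input: -1 to 1 covers 0.15 m each way for a shift and pi/2 rad each way for a turn. Its arguments: {"type":"object","properties":{"moves":{"type":"array"},"claw":{"type":"number"}},"required":["moves"]}

```bash
mkdir -p pics; python3 - <<'E'
from cell import monitor, viewer, order, env
import cv2,numpy as np
for n in("scene","top"):
    cv2.imwrite(f"pics/{n}0.png",viewer.read_camera(n)[:,:,::-1])
    i=viewer.camera_info(n);print(n,np.round(i["K"],1).tolist(),np.round(i["camera_from_world"],3).tolist())
s=monitor.state();print({k:np.round(v,3).tolist() for k,v in s.items()})
E
```

```text
scene [[446.8, 0.0, 316.2], [0.0, 446.8, 234.5], [0.0, 0.0, 1.0]] [[-0.293, 0.956, 0.011, 146.692], [0.568, 0.183, -0.802, -221.209], [-0.769, -0.229, -0.597, 1276.127], [0.0, 0.0, 0.0, 1.0]]
top [[613.2, 0.0, 323.6], [0.0, 613.2, 238.7], [0.0, 0.0, 1.0]] [[-0.068, -0.998, 0.006, 12.004], [-0.971, 0.065, -0.23, 513.822], [0.229, -0.021, -0.973, 1057.869], [0.0, 0.0, 0.0, 1.0]]
{'t': 0.1, 'joints': [0.999, 0.492, 1.559, 0.0, 1.092, -0.106], 'qvel': [0.0, -0.001, -0.001, 0.002, -0.001, -0.0], 'tau': [0.004, -61.362, -25.861, 0.069, 0.047, -0.0], 'eef_pos': [280.579, 558.229, 214.099], 'tcp_rot': [-3.141, -0.0, 2.676], 'ft_force': [-0.61, -0.43, -0.505], 'moment': [0.027, -0.013, -0.005], 'grip_force': 0.0, 'opening': 0.997}
```

View pics/top0.png

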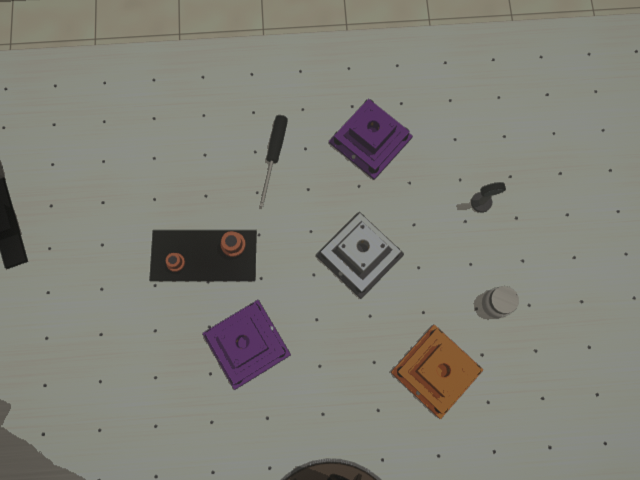

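View pics/scene0.png

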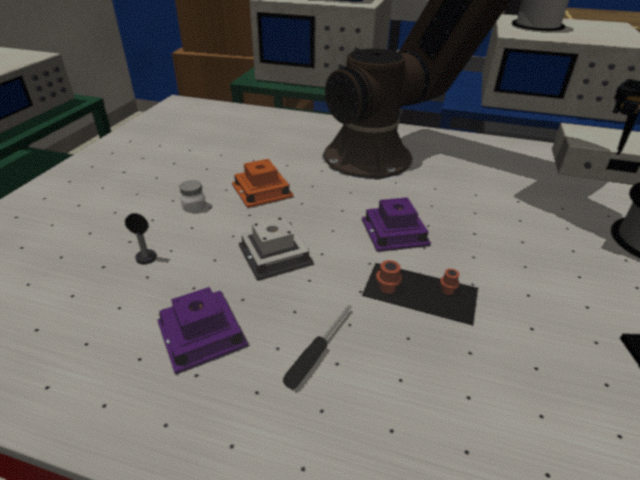

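The top view shows these look-alikes:
- **Bushings:** small one at (175,262), which I want. The larger one at (233,244) is not.
- **Mounts:** steel/aluminium at (363,246), which I want. The purple ones at (371,135) and (246,343) and the orange one at (440,370) are decoys.

One close crop will check this choice.

```bash
cat > h.py <<'E'
from cell import monitor, viewer, order, env
import cv2,numpy as np
def w(n,u,v,z):
    i=viewer.camera_info(n);T=np.array(i["camera_from_world"]);R,t=T[:3,:3],T[:3,3]
    d=R.T@np.linalg.solve(np.array(i["K"]),[u,v,1]);c=-R.T@t
    return c+d*(z-c[2])/d[2]
def px(n,p):
    i=viewer.camera_info(n);T=np.array(i["camera_from_world"]);q=np.array(i["K"])@(T[:3,:3]@p+T[:3,3]);return q[:2]/q[2]
def st():
    s=monitor.state();print({k:np.round(s[k],3).tolist() for k in("t","eef_pos","tcp_rot","ft_force","opening","grip_force")});return s
E
python3 - <<'E'
from h import *
t=cv2.imread("pics/top0.png");s=cv2.imread("pics/scene0.png")
def c(im,x,y,W,H,k):return cv2.resize(im[y:y+H,x:x+W],None,fx=k,fy=k,interpolation=cv2.INTER_CUBIC)
a=np.hstack([c(t,150,237,50,50,6),c(t,313,206,100,100,3)])
b=np.hstack([c(s,426,255,50,50,6),c(s,232,205,100,100,3)])
cv2.imwrite("pics/crop.png",np.vstack([a,b]))
print(w("top",175,257,48),w("scene",451,272,48),w("top",363,245,69),w("scene",272,228,69))
E
```

```text
[500.05452364 250.25097906  48.        ] [495.16798168 252.95238407  48.        ] [494.89932184 -92.62104022  69.        ] [494.47660777 -93.37177093  69.        ]
```

View pics/crop.png

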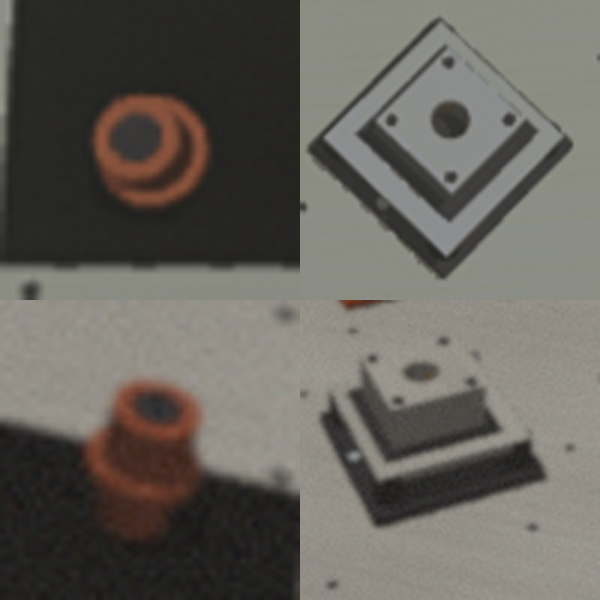

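The crop confirms the choice. The small bushing stands on the mat with its hub top at about (172.8,260.0) in top and (452.3,272.8) in scene. The silver block's bore is at about (363.2,245.5) in top and (272.2,228.8) in scene.

```bash
python3 - <<'E'
from h import *
for n in("top","scene"):
    im=cv2.imread(f"pics/{n}0.png").astype(int)
    g=im.sum(2)/3
    u,v=((363,245) if n=="top" else (272,228))
    r=9; p=g[v-r:v+r+1,u-r:u+r+1]; m=np.uint8(p<(np.median(p)+p[r,r])/2)
    k,l,sx,c=cv2.connectedComponentsWithStats(m); q=l[r,r]; c0=c[q]+[u-r,v-r]
    print(n,"bore",c0,sx[q],w(n,*c0,69))
    u,v=((173,260) if n=="top" else (452,273)); r=9
    red=(im[:,:,2]-im[:,:,0])[v-r:v+r+1,u-r:u+r+1]; m=np.uint8(red<25)
    k,l,sx,c=cv2.connectedComponentsWithStats(m); q=l[r,r]; c1=c[q]+[u-r,v-r]
    print(n,"bush",c1,sx[q],w(n,*c1,48))
print("flange",w("top",175.1,262.3,28))
# edges directions: screw holes & mat
P=[w("top",313+(a-300+.5)/3-.5,206+(b+.5)/3-.5,69) for a,b in((448,62),(509,119),(451,177),(391,120))]
print(np.round(P,1),np.mean(P,0))
E
```

```text
top bore [362.72  245.472] [  3   4  13  12 125] [494.06355445 -92.04485662  69.        ]
top bush [172.4 259.4] [ 5  5  8  8 50] [495.89580618 255.03568082  48.        ]
scene bore [271.93220339 228.54237288] [ 4  7 11  6 59] [496.20794029 -92.82984775  69.        ]
scene bush [451.65217391 272.52173913] [ 6  7  7  4 23] [496.27018957 254.16772897  48.        ]
flange [494.39549034 254.72589118  28.        ]
[[ 529.7  -93.7   69. ]
 [ 492.  -127.4   69. ]
 [ 458.9  -89.6   69. ]
 [ 496.1  -56.5   69. ]] [494.15820587 -91.80650929  69.        ]
```

Call:
move_arm:
  moves: [0,0,0,0.088,0,0,0,0.088,0,0,0,0.088,0,0,0,0.088,0,0,0,0.088,0,0,0,0.088,0,0,0,0.088,0,0,0,0.088,0,0,0,0]
  claw: 60

```text
t: 1.23
eef_pos: [280.6, 558.3, 214.4]
tcp_rot: [-3.141, 0.0, 1.571]
ft_force: [-0.1, -0.7, -0.3]
opening: 0.635
grip_force: 0.0
```

Call:
move_arm:
  moves: [-0.225,0.159,0.07,0,-0.225,0.159,0.07,0,-0.225,0.159,0.07,0,-0.225,0.159,0.07,0,-0.225,0.159,0.07,0,-0.225,0.159,0.07,0,-0.225,0.159,0.07,0,-0.225,0.159,0.07,0,-0.225,0.159,0.07,0,0,0,0,0]

```text
t: 2.48
eef_pos: [496.0, 252.6, 119.3]
tcp_rot: [-3.14, 0.001, 1.57]
ft_force: [-0.0, -0.0, 0.4]
opening: 0.631
grip_force: 0.0
```

```bash
python3 - <<'E'
from h import *
st()
a=viewer.read_camera("top")[:,:,::-1];b=viewer.read_camera("scene")[:,:,::-1]
c=lambda im,x,y:cv2.resize(im[y:y+100,x:x+100],None,fx=4,fy=4,interpolation=cv2.INTER_CUBIC)
cv2.imwrite("pics/over.png",np.hstack([c(a,125,210),c(b,400,215)]))
E
```

```text
{'t': 2.475, 'eef_pos': [496.014, 252.59, 119.319], 'tcp_rot': [-3.14, 0.001, 1.57], 'ft_force': [-0.026, -0.047, 0.398], 'opening': 0.631, 'grip_force': 0.0}
```

View pics/over.png

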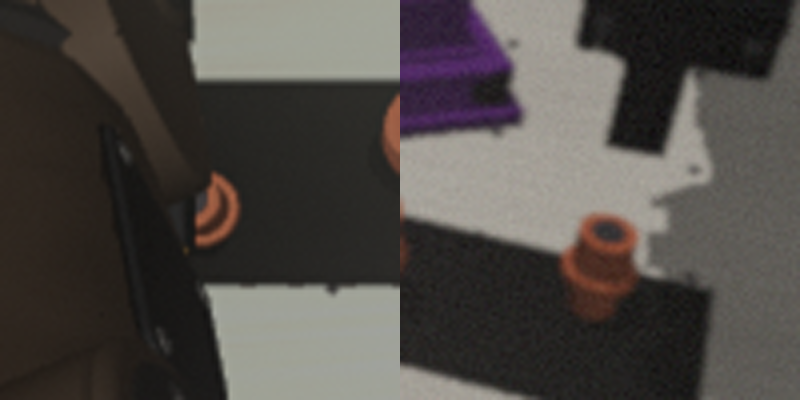

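The gripper hangs above the small bushing, with the scene crop showing the bushing at (600,265) below the finger. I'll lower it around the hub next.

Call:
move_arm:
  moves: [0.008,0,0.13,0,0,0,0.13,0,0,0,0.13,0,0,0,0.13,0,0,0,0.035,0,0,0,0.03,0,0,0,0,0,0,0,0,0]

```text
t: 3.58
eef_pos: [495.3, 255.9, 33.0]
tcp_rot: [3.141, -0.0, 1.57]
ft_force: [-1.1, -0.4, 1.0]
opening: 0.633
grip_force: 0.0
```

Call:
move_arm:
  moves: [0,0,0,0,0,0,0,0,0,0,0,0,0,0,0,0,0,0,0,0,0,0,0,0]
  claw: 10

```text
t: 4.32
eef_pos: [495.1, 255.7, 32.4]
tcp_rot: [3.141, -0.0, 1.57]
ft_force: [0.5, -0.4, -0.2]
opening: 0.265
grip_force: 29.8
```

Call:
move_arm:
  moves: [0,0,0.0,0,0,0,-0.15,0,0,0,-0.2,0,0,0,-0.2,0,0,0,-0.05,0,0,0,0,0]

```text
t: 5.08
eef_pos: [494.9, 255.6, 122.1]
tcp_rot: [3.142, -0.0, 1.57]
ft_force: [-0.1, -0.4, -0.8]
opening: 0.265
grip_force: 29.8
```

Call:
move_arm:
  moves: [-0.15,0,0,0,-0.25,0,0,0,-0.29,0,0,0,-0.3,0,0,0,-0.3,0,0,0,-0.3,0,0,0,-0.3,0,0,0,-0.27,0,0,0,-0.15,0,0,0,0,0,0,0]

```text
t: 6.32
eef_pos: [494.3, -91.8, 121.1]
tcp_rot: [-3.14, -0.001, 1.568]
ft_force: [0.3, -0.0, -0.9]
opening: 0.265
grip_force: 29.8
```

```bash
python3 - <<'E'
from h import *
s=st()
b=viewer.read_camera("scene")[:,:,::-1];cv2.imwrite("pics/b1.png",b)
a=viewer.read_camera("top")[:,:,::-1]
c=lambda im,x,y:cv2.resize(im[y:y+100,x:x+100],None,fx=4,fy=4,interpolation=cv2.INTER_CUBIC)
cv2.imwrite("pics/hold.png",np.hstack([c(a,313,186),c(b,222,165)]))
p=np.array(s["eef_pos"]);f=p-[0,1.1,29.4];print("expect foot px",px("scene",f), "flange top",px("scene",f+[0,0,25]))
E
```

```text
{'t': 6.325, 'eef_pos': [494.276, -91.832, 121.074], 'tcp_rot': [-3.14, -0.001, 1.568], 'ft_force': [0.267, -0.029, -0.928], 'opening': 0.265, 'grip_force': 29.84}
expect foot px [271.68430621 218.45854718] flange top [271.04311239 207.60446328]
```

View pics/hold.png

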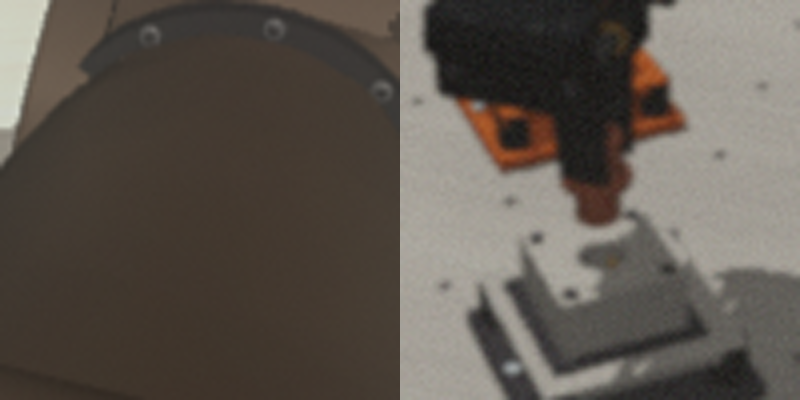

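The held bushing's foot sits at about (271.5,219) in scene, as predicted, straight above the bore at about (272,229). I'll go down and feel for it.

Call:
move_arm:
  moves: [0.003,0.005,0.05,0,0,0,0.07,0,0,0,0.01,0,0,0,0.01,0,0,0,0.01,0,0,0,0.01,0,0,0,0,0,0,0,0,0]

```text
t: 7.42
eef_pos: [495.6, -90.4, 98.5]
tcp_rot: [3.141, -0.0, 1.57]
ft_force: [0.5, -0.9, -1.2]
opening: 0.267
grip_force: 29.8
```

Call:
move_arm:
  moves: [0,0,0.007,0,0,0,0.007,0,0,0,0.006,0,0,0,0,0,0,0,0,0]

```text
t: 8.05
eef_pos: [495.7, -90.4, 95.6]
tcp_rot: [3.141, 0.0, 1.57]
ft_force: [-0.2, -0.9, 4.0]
opening: 0.264
grip_force: 29.9
```

Call:
move_arm:
  moves: [0,0,0.007,0,0,0,0.007,0,0,0,0,0,0,0,0,0]

```text
t: 8.55
eef_pos: [495.8, -90.5, 93.9]
tcp_rot: [3.141, 0.0, 1.57]
ft_force: [-2.4, -0.9, 9.6]
opening: 0.265
grip_force: 30.0
```

```bash
cat >> h.py <<'E'
def avg(n=10):
    F=[];M=[];P=[]
    for _ in range(n):
        viewer.read_camera("scene");s=monitor.state();F.append(s["ft_force"]);M.append(s["moment"]);P.append(s["eef_pos"])
    print(s["t"],"F",np.mean(F,0).round(2),"sd",np.std(F,0).round(2),"M",np.mean(M,0).round(4),"sd",np.std(M,0).round(4),"P",np.mean(P,0).round(2))
E
python3 -c "
from h import *
avg()"
```

```text
9.05 F [-2.04 -0.61  9.7 ] sd [0.39 0.32 0.55] M [-0.1519  0.367   0.009 ] sd [0.0328 0.0263 0.0248] P [495.85 -90.51  93.89]
```

Call:
move_arm:
  moves: [0,-0.004,0,0,0,0,0,0,0,-0.004,0,0,0,0,0,0,0,0,0,0]

```text
t: 9.68
eef_pos: [495.4, -90.6, 94.1]
tcp_rot: [3.139, 0.001, 1.57]
ft_force: [1.1, -0.5, 8.5]
opening: 0.269
grip_force: 30.0
```

```bash
python3 -c "
from h import *
avg(6)"
```

```text
9.975 F [ 0.82 -0.07  8.78] sd [0.62 0.53 0.54] M [-0.088  -0.2669  0.0148] sd [0.0311 0.0407 0.0321] P [495.44 -90.65  94.07]
```

Call:
move_arm:
  moves: [0,0,-0.008,0,0.001,-0.004,0,0,0,0,0,0,0.001,-0.004,0,0,0,0,0,0,0,0,0,0]

```text
t: 10.72
eef_pos: [493.2, -90.2, 94.4]
tcp_rot: [3.141, 0.0, 1.57]
ft_force: [2.0, -2.7, 0.0]
opening: 0.266
grip_force: 29.9
```

```bash
python3 -c "
from h import *
avg(6)"
```

```text
11.025 F [ 1.95 -2.33 -0.52] sd [0.14 0.45 0.35] M [-0.5517 -0.3147  0.0049] sd [0.0168 0.0369 0.0338] P [493.23 -90.1   94.41]
```

It dropped into the bore. I'll relieve the side load and go deeper.

Call:
move_arm:
  moves: [-0.004,0.003,0,0,0,0,0.01,0,0,0,0.01,0,0,0,0,0,0,0,0,0]

```text
t: 11.65
eef_pos: [493.4, -90.5, 91.3]
tcp_rot: [-3.141, -0.0, 1.57]
ft_force: [-0.1, -0.4, -2.2]
opening: 0.266
grip_force: 29.9
```

```bash
python3 -c "
from h import *
avg(4)"
```

```text
11.85 F [-0.19 -0.61 -1.87] sd [0.38 0.79 0.21] M [-0.2451  0.0069 -0.0015] sd [0.0292 0.0387 0.019 ] P [493.46 -90.57  91.4 ]
```

Call:
move_arm:
  moves: [-0.001,0,0.01,0,0,0,0.01,0,0,0,0.01,0,0,0,0.01,0,0,0,0,0]

```text
t: 12.48
eef_pos: [493.7, -90.9, 85.5]
tcp_rot: [3.141, 0.0, 1.57]
ft_force: [-0.4, -1.5, 1.0]
opening: 0.267
grip_force: 29.9
```

Call:
move_arm:
  moves: [0,0,0.008,0,0,0,0.008,0,0,0,0.008,0,0,0,0,0]

```text
t: 12.98
eef_pos: [493.8, -90.9, 82.2]
tcp_rot: [3.141, 0.0, 1.57]
ft_force: [-0.3, -1.7, 8.0]
opening: 0.265
grip_force: 29.9
```

Call:
move_arm:
  moves: [0,0,0.008,0,0,0,0.008,0,0,0,0.008,0,0,0,0,0]

```text
t: 13.48
eef_pos: [493.9, -90.9, 78.8]
tcp_rot: [3.141, 0.0, 1.57]
ft_force: [-1.6, -0.9, 8.5]
opening: 0.264
grip_force: 29.9
```

Call:
move_arm:
  moves: [0,0,0.006,0,0,0,0.006,0,0,0,0.006,0,0,0,0,0]

```text
t: 13.98
eef_pos: [494.0, -90.9, 76.2]
tcp_rot: [3.14, 0.0, 1.57]
ft_force: [-1.3, -1.3, 11.3]
opening: 0.264
grip_force: 29.9
```

Call:
move_arm:
  moves: [0,0,0.005,0,0,0,0.005,0,0,0,0,0]

```text
t: 14.35
eef_pos: [494.0, -90.9, 74.7]
tcp_rot: [3.14, 0.0, 1.57]
ft_force: [-1.5, -1.5, 11.3]
opening: 0.265
grip_force: 29.9
```

Call:
move_arm:
  moves: [0,0,0.005,0,0,0,0.005,0,0,0,0,0]

```text
t: 14.72
eef_pos: [494.1, -91.0, 73.4]
tcp_rot: [3.14, 0.0, 1.57]
ft_force: [-2.0, -1.9, 14.6]
opening: 0.267
grip_force: 29.9
```

Call:
move_arm:
  moves: [0,0,0.005,0,0,0,0.005,0,0,0,0,0]

```text
t: 15.1
eef_pos: [494.1, -90.9, 72.2]
tcp_rot: [3.14, 0.001, 1.57]
ft_force: [-2.1, -0.9, 19.3]
opening: 0.266
grip_force: 30.0
```

Call:
move_arm:
  moves: [0,0,0.005,0,0,0,0.005,0,0,0,0,0]

```text
t: 15.48
eef_pos: [494.2, -91.0, 70.9]
tcp_rot: [3.14, 0.001, 1.57]
ft_force: [-3.1, -0.7, 22.3]
opening: 0.268
grip_force: 30.0
```

The force climbs at the cushion's own 3 N/mm and the depth works out at about 20 mm, so it is seated. I'll ease off and let go.

Call:
move_arm:
  moves: [0,0,-0.016,0,0,0,-0.016,0,0,0,0,0,0,0,0,0]

```text
t: 15.98
eef_pos: [494.1, -91.0, 75.1]
tcp_rot: [3.14, 0.0, 1.57]
ft_force: [-1.1, -1.1, 10.8]
opening: 0.264
grip_force: 29.9
```

Call:
move_arm:
  moves: [0,0,0,0,0,0,0,0,0,0,0,0,0,0,0,0,0,0,0,0]
  claw: 60

```text
t: 16.6
eef_pos: [493.6, -90.8, 74.3]
tcp_rot: [-3.142, -0.0, 1.57]
ft_force: [0.6, 0.4, -0.2]
opening: 0.626
grip_force: 0.0
```

Call:
move_arm:
  moves: [0,0,-0.1,0,0,0,-0.2,0,0,0,-0.3,0,0,0,-0.3,0,0.2,0,-0.2,0,0.35,0,0,0,0.35,0,0,0,0.35,0,0,0,0.2,0,0,0,0,0,0,0]

```text
t: 17.85
eef_pos: [493.4, 128.2, 240.3]
tcp_rot: [3.141, -0.0, 1.573]
ft_force: [-0.0, -0.5, -0.7]
opening: 0.626
grip_force: 0.0
```

```bash
python3 - <<'E'
from h import *
s=st()
a=viewer.read_camera("top")[:,:,::-1];b=viewer.read_camera("scene")[:,:,::-1]
c=lambda im,x,y:cv2.resize(im[y:y+100,x:x+100],None,fx=4,fy=4,interpolation=cv2.INTER_CUBIC)
cv2.imwrite("pics/end.png",np.hstack([c(a,313,196),c(b,222,185)]))
for z in(69,74,94):print(z,px("scene",np.array([494,-92,z])))
E
```

```text
{'t': 17.85, 'eef_pos': [493.425, 128.238, 240.265], 'tcp_rot': [3.141, -0.0, 1.573], 'ft_force': [-0.02, -0.452, -0.722], 'opening': 0.626, 'grip_force': 0.0}
69 [272.74267018 227.99034027]
74 [272.62178936 225.91542278]
94 [272.12988855 217.47195292]
```

View pics/end.png

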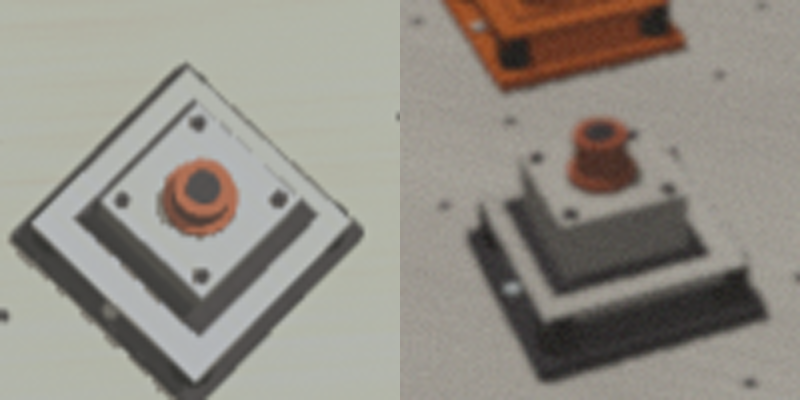

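The bushing stands upright in the silver block with its flange flush. Its hub top is at scene (271.8,217.5), and a fully seated bushing should show at (272.1,217.5).

```bash
python3 -c "
from cell import order
print(order.job_done())"
```

```text
the job is handed in; nothing more can be done
None
```

The smaller bushing is pressed fully home in the aluminium block on the steel mount and released, and the job is handed in. The press peaked at about 22 N measured, which sank the cushions an estimated 7 mm (limit 9.5 mm), and the gripper touched nothing else on the bench.

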